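Free the hemmed-in tape measure and put its neighbours back

ROBOT

A 6-joint arm with a two-finger parallel gripper is mounted at the origin on a cart in front of the work surface, level with it; the furniture and walls round the work are solid. World frame = base frame: x ahead of the robot, y to its left, z up, the work surface at z = 0. Lengths are in m, angles in rad, forces in N, time in s.
With the tool pointing down it reaches from about 0.25 to 0.725 m from the base axis. Payload 4 kg.
Tool frame: the origin (TCP) lies midway between the tips of the shut fingers; the grasp point (between the pads) lies ctrl.tcp_to_grasp behind it (ctrl.tcp_to_grasp is the distance from the TCP to the grasp point, in m); z points along the fingers, y is the line along which they close (so a half turn about z gives the same grasp; the last joint's range is limited). The gripper opens to 85 mm and grips with 20 to 120 N. Pads are 22 mm wide; open, the fingers measure 114 mm over their backs; the gripper's body (76 mm by 85 mm) begins 54 mm behind the grasp point. The pads swing forward as they close: fully open they stand 13 mm farther back than shut.
Start: joints at [1.154, 0.241, 0.005, 1.335, 0, 1.571], TCP at [0.202, 0.457, 0.231] pointing down, gripper open.
Joint ranges: [-2.72, 2.72], [-1.05, 1.87], [-1.09, 1.28], [-1.99, 2.15], [-1.42, 1.44], [-3.14, 3.14]. Speed limits (rad/s): [2.79, 2.79, 3.14, 3.14, 3.14, 3.14].

INTERFACE

Orientations are given as a unit quaternion [x, y, z, w].
In Python, from cell import sensors, eyes, close_job, ctrl gives the robot as it stands.
- The arm moves only by the tool play_rows, never from a script. Its argument "plan" is a list that holds one entry, the list of rows, each a list of 5 numbers: the opening, from 0 (shut) to 1 (fully open), then the shift along the world's x, y, z in cm, then the turn about the world's z in degrees. In form: [[[hand, x, y, z, turn], ...]]. A call has 1 to 5 rows; each row shifts and turns the commanded pose from where the row before left it; what a row does not reach is not made up. A row lasts 1/8 s, in which the tool goes at most 62.5 mm and 10.7 degrees, less where a joint would pass 70% of its speed; a pose out of reach is approached as far as the arm can. A call is refused whole if a number of a shift passes 6.25 or a number of a turn 10.7, either way. A call with a gripper value outside its range is refused whole. The fingers move at their own pace and stop on an object; "newtons" is the grip in N (left out, the last holds). Time passes only in rows, so rows that do not move let the fingers close. It gives the time, the measured TCP pose, the force, the opening and the grip force at its end, in the units of the state.
- sensors.get_obs(): the state, without advancing time (a new reading comes with each control period).
- eyes.snapshot(name): name is "side" or "top" or "wrist"; returns the picture (384x512x3 uint8, red, green, blue); there is no depth.
- eyes.camera_info(name): a dict with "mtx" (3x3 intrinsics, pixels), "dist_coeffs" ([k1, k2, p1, p2, k3] as OpenCV has them; the pictures are not rectified), "rvec" (rotation vector, rad) and "tvec" (3), from world to camera coordinates, as OpenCV has them; the wrist camera has in their place "mount" (4x4, takes a point from camera to tool coordinates, whose origin is the TCP and whose axes are the flange's). Camera axes: x right, y down, z forward; pixel columns grow to the right and rows downward; lengths in m; the calibration is good to about 2 mm. A picture is of the moment at which its call begins: read the wrist's pose just before it. camera_info takes no time and is no camera call.
- close_job(): hands the job in; it is judged then, once.
The state is a dict: "time": time; "joints": joint angles; "joint_velocities": joint speeds; "joint_efforts": joint torques, N m; "eef_pos": TCP position; "eef_rot": TCP orientation; "force": force on the tool from outside, world axes, zero at the start; "wrist_torque": the same for the moment, N m; "finger_gap": finger opening in m; "grasp_force": force on a finger pad.
Only numpy, scipy, OpenCV 4.12 (cv2) and the standard library are available. Lean on these libraries where they do the work, as an engineer would, in place of code of your own. Each camera call takes 0.05 s, during which the arm holds its last target. There are 200 camera calls.

TASK

On the plywood board the tape measure is hemmed in between a card box of screws and a short wood block. First stand the screw box and the wood block together, upright, out of the way on the black rubber mat; only then lift out the tape measure and stand it upright in the shallow dark wooden tray while the two wait on the mat. Finally put the screw box and the wood block back upright on the board, each in just the place and direction it had at the start, and leave everything else on the bench alone.

Things in the scene. Friction and masses are not known exactly. Their poses are not given: they have to be found in the camera images.
- tape_measure: yellow and black D-shaped tape measure standing upright: 34 mm thick along its x axis, 85 mm along y (case y = -31 to +42 mm, end hook at -y), 66 mm high, 0.31 kg. Origin: centre of its underside, z up. On the board its thickness lies along the board's length, its +y end about 6 mm from the back stop. Grip across the thickness, 40 mm above the underside
- screw_box: brown card box of screws with a lid, rigid: 57 mm along its x axis, 92 mm along y, 63 mm high, 0.42 kg. Origin: centre of its underside, z up. Stands on the board about 9 mm to one side of the tape measure, its y axis along the board's length. Grip across the 57 mm width, about 38 mm up
- wood_block: plain light wood block (off-cut): 50 mm along its x axis, 85 mm along y, 50 mm high, 0.16 kg. Origin: centre of its underside, z up. Stands on the board about 12 mm to the other side of the tape measure, its y axis along the board's length. Grip across the 50 mm width, about 30 mm up
- caddy: fixed plywood board on the bench, 140 mm along x, 290 mm along y (its length), 9 mm thick; origin: centre of its underside. Mid-way along its far (+x) side a back stop: 44 mm along y, x = 49 to 63 mm, top 55 mm above the bench. The tape measure stands in its middle, box and block 72 mm to either side along y (which is which varies)
- mat: fixed flat black rubber mat, the side area: 260 mm along x, 150 mm along y, 3 mm thick; origin at the centre of its underside. It lies to the left or the right of the board; the box and the block fit on it one behind the other, centres 130 mm apart along x
- dock: fixed shallow dark wooden tray, the new place of the tape measure, on the other side of the board from the mat: 80 mm along x, 120 mm along y, 18 mm high, walls 7 mm, well 66 x 106 mm; origin: centre of its underside, well floor 7 mm above it. The tape measure's y axis goes along the tray's y, either way round
- hole_saw: bystander: red hole saw standing on its back, 52 mm across, 43 mm high, behind the board; origin at the centre of its underside. Not to be disturbed
- marker: bystander: white marker with a black cap lying on the bench in front of the board, 126 mm along y, 17 mm thick; origin at the centre of its underside. Not to be disturbed
- hex_key: bystander: black L-shaped hex key lying on the bench in front of the board, 104 mm along y, 34 mm along x, 9 mm thick; origin at the centre of its underside. Not to be disturbed
Things that resemble listed ones, but are neither listed nor needed, are in the scene too. What is shaped like the tape_measure but grey is not meant.

How it is judged:
On the way, in this order (a step that is already met when the one before it is completed fails the run):
1. the screw box and the wood block stand upright on the mat, let go, with the tape measure still in its place on the board (x of screw_box in the frame of mat between -0.125 and 0.125 m and y of screw_box in the frame of mat between -0.07 and 0.07 m and z of each of screw_box, wood_block in the frame of mat below 0.01 m and x of wood_block in the frame of mat between -0.125 and 0.125 m and y of wood_block in the frame of mat between -0.07 and 0.07 m and angle between each of screw_box, wood_block's own z axis and vertical below 0.15 rad and linear speed of each of screw_box, wood_block below 0.03 m/s and contact force between the fingers and screw_box below 0.3 N and contact force between the fingers and wood_block below 0.3 N and distance of tape_measure from where it was at the start of the episode below 0.02 m), for 0.2 s.
2. the tape measure stands upright in the tray, let go, while the box and the block wait on the mat (x of tape_measure in the frame of dock between -0.022 and 0.022 m and y of tape_measure in the frame of dock between -0.025 and 0.025 m and z of tape_measure in the frame of dock below 0.012 m and angle between tape_measure's own z axis and vertical below 0.15 rad and linear speed of tape_measure below 0.03 m/s and contact force between the fingers and tape_measure below 0.3 N and x of screw_box in the frame of mat between -0.125 and 0.125 m and y of screw_box in the frame of mat between -0.07 and 0.07 m and z of each of screw_box, wood_block in the frame of mat below 0.01 m and x of wood_block in the frame of mat between -0.125 and 0.125 m and y of wood_block in the frame of mat between -0.07 and 0.07 m), for 0.2 s.
At the end, for the whole second after the job is handed in: The tape measure stands upright in the well of the tray; the screw box and the wood block each stand upright on the board within 15 mm of where they stood at the start and within about 11 degrees of the board's direction; all released and at rest (x of tape_measure in the frame of dock between -0.022 and 0.022 m and y of tape_measure in the frame of dock between -0.025 and 0.025 m and z of tape_measure in the frame of dock below 0.012 m and angle between each of tape_measure, screw_box, wood_block's own z axis and vertical below 0.15 rad and linear speed of each of tape_measure, screw_box, wood_block below 0.03 m/s and contact force between the fingers and tape_measure below 0.3 N and distance of each of screw_box, wood_block from where it was at the start of the episode below 0.015 m and angle between the x axis of each of screw_box, wood_block and the x axis of caddy, either way round below 0.2 rad and contact force between the fingers and screw_box below 0.3 N and contact force between the fingers and wood_block below 0.3 N); the robot touches nothing.
It fails at once if the hole saw is shifted by more than 30 mm (distance of hole_saw from where it was at the start of the episode above 0.03 m).
It fails at once if the marker is shifted by more than 30 mm (distance of marker from where it was at the start of the episode above 0.03 m).
It fails at once if the hex key is shifted by more than 30 mm (distance of hex_key from where it was at the start of the episode above 0.03 m).
It also fails if it takes over 115 s, if anything falls off the work surface, if the arm or the gripper's body presses on something with over 40 N, if the wrist force passes 120 N, or if a joint passes its speed limit or range.

## Working session

There is one attempt and no reset: what is moved stays moved. The work goes in short steps, Python scripts to look and compute and a tool call to move; the robot and the scene stay as the last step left them, time stands still between calls to the robot, and variables do not carry over. Pictures are saved under pics/ and viewed, at most 14 in all, crops included, and the job is handed in when it is done.

Besides the shell and the picture viewer there is one more tool, called after ">>>" by a JSON object that holds its "op" and its "data". play_rows: Moves the arm, as the interface text tells. Its arguments: {"type":"object","properties":{"plan":{"type":"array"},"newtons":{"type":"number"}},"required":["plan"]}

```bash
ls; mkdir -p pics
python3 - <<'E'
from cell import sensors, eyes, ctrl
import cv2
o=sensors.get_obs(); print({k:o[k] for k in('time','eef_pos','eef_rot','finger_gap')}, ctrl.tcp_to_grasp)
for n in('top','side'):
    im=eyes.snapshot(n); cv2.imwrite(f'pics/{n}0.png',im[:,:,::-1]); c=eyes.camera_info(n); print(n,c)
E
```

```text
pics
{'time': 0.0, 'eef_pos': array([0.20214099, 0.45660849, 0.23040432]), 'eef_rot': array([ 2.06879810e-01,  9.78365781e-01, -1.04485149e-03, -2.25592329e-04]), 'finger_gap': 0.08517846875708271} 0.0187
top {'mtx': array([[379.41498803,   0.        , 255.88968852],
       [  0.        , 379.41498803, 185.69117366],
       [  0.        ,   0.        ,   1.        ]]), 'dist_coeffs': array([-0.00525574,  0.        ,  0.        ,  0.        ,  0.        ]), 'rvec': array([ 2.16257392, -2.17698826,  0.10711433]), 'tvec': array([0.02108863, 0.57711734, 0.95723003])}
side {'mtx': array([[356.59816705,   0.        , 256.89306618],
       [  0.        , 356.59816705, 199.36408611],
       [  0.        ,   0.        ,   1.        ]]), 'dist_coeffs': array([0.02880999, 0.        , 0.        , 0.        , 0.        ]), 'rvec': array([ 2.18497036, -0.00373904,  0.03063006]), 'tvec': array([-0.57813934,  0.0565627 ,  1.07200465])}
```

View pics/top0.png

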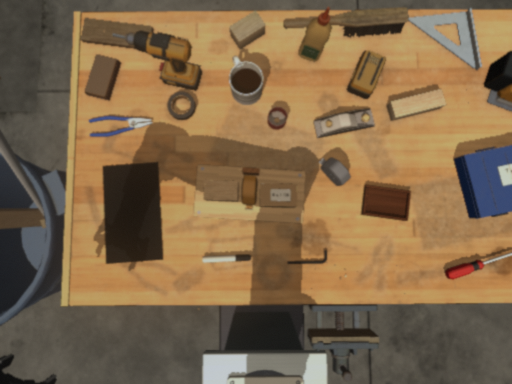

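View pics/side0.png

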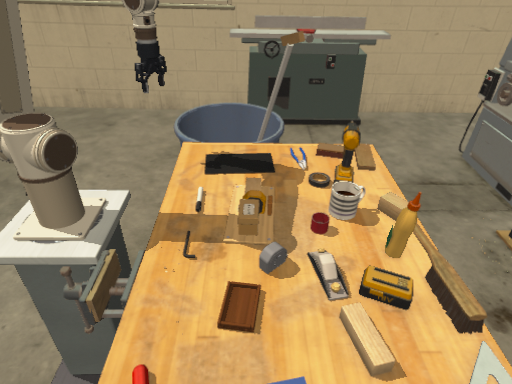

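```bash
cat > h.py <<'E'
import numpy as np, cv2
from cell import eyes, sensors
from scipy.spatial.transform import Rotation as R
def cam(n):
    c=eyes.camera_info(n); K,d=c['mtx'],c['dist_coeffs']
    if 'mount' in c:
        o=sensors.get_obs(); T=np.eye(4); T[:3,:3]=R.from_quat(o['eef_rot']).as_matrix(); T[:3,3]=o['eef_pos']
        W=np.linalg.inv(T@np.array(c['mount'])); return K,d,W[:3,:3],W[:3,3]
    return K,d,cv2.Rodrigues(np.array(c['rvec']))[0],np.array(c['tvec'])
def ray(C,uv,z):
    K,d,Rm,t=C; p=cv2.undistortPoints(np.array(uv,float).reshape(-1,1,2),K,d)[:,0]
    D=np.c_[p,np.ones(len(p))]@Rm; o=-Rm.T@t
    return o+D*((z-o[2])/D[:,2])[:,None]
def proj(C,X):
    K,d,Rm,t=C; return cv2.projectPoints(np.array(X,float).reshape(-1,3),cv2.Rodrigues(Rm)[0],t,K,d)[0][:,0]
def crop(im,x0,y0,x1,y1,s,f):
    cv2.imwrite(f,cv2.resize(im[y0:y1,x0:x1,::-1],None,fx=s,fy=s,interpolation=cv2.INTER_CUBIC))
E
python3 - <<'E'
from h import *
C=cam('top'); o=sensors.get_obs()
print(proj(C,[o['eef_pos'],[0,0,0],[.4,.1,0]]), -C[2].T@C[3])
im=cv2.imread('pics/top0.png')[:,:,::-1]
crop(im,95,145,420,270,2.4,'pics/t1.png')
for n,p,z in(('mat',[[104,164],[157,162],[162,259],[110,262]],.003),('tray',[[366,181],[411,186],[408,220],[361,213]],.018),('board',[[198,165],[305,170],[195,216],[303,217]],.009)):
    print(n,ray(C,p,z)[:,:2].round(3).tolist())
E
```

```text
[[ 34.85548428 365.69194489]
 [264.23254994 414.00420508]
 [224.86868389 254.08633911]] [0.47913495 0.01658417 1.0099273 ]
mat [[0.641, 0.425], [0.646, 0.282], [0.389, 0.264], [0.382, 0.401]]
tray [[0.589, -0.272], [0.575, -0.39], [0.486, -0.378], [0.505, -0.256]]
board [[0.636, 0.171], [0.62, -0.114], [0.5, 0.178], [0.496, -0.106]]
```

View pics/t1.png

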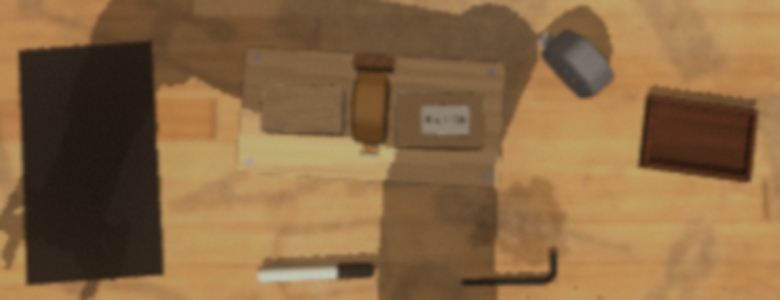

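Run:
```python
from h import *
C=cam('top')
for n,p,z in(('mat',[[20,50],[152,42],[162,273],[28,283]],.003),('tray',[[650,96],[757,108],[752,180],[640,166]],.018),('board',[[248,48],[503,64],[493,182],[240,168]],.009),
 ('block',[[262,84],[343,88],[343,136],[262,130]],.059),('box',[[397,90],[483,95],[480,150],[393,146]],.072),('tape',[[355,73],[390,74],[386,143],[354,143]],.055)):
    q=ray(C,np.array(p)/2.4+[95,145]-.3,z)[:,:2]
    e=[np.linalg.norm(q[i]-q[i-1]) for i in range(4)]; v=q[0]-q[1]+q[3]-q[2]; print(n,q.mean(0).round(4),'edges',np.round(e,3),'ydir yaw deg',np.degrees(np.arctan2(-v[0],v[1])).round(1), q.round(3).tolist())
print(eyes.camera_info('wrist'))
```

```text
mat [0.513  0.3452] edges [0.258 0.148 0.256 0.146] ydir yaw deg 3.5 [[0.637, 0.427], [0.645, 0.28], [0.39, 0.264], [0.38, 0.41]]
tray [ 0.5333 -0.3236] edges [0.078 0.117 0.079 0.122] ydir yaw deg -7.2 [[0.579, -0.271], [0.565, -0.388], [0.487, -0.378], [0.503, -0.257]]
board [0.5608 0.035 ] edges [0.133 0.284 0.131 0.278] ydir yaw deg -3.8 [[0.637, 0.171], [0.617, -0.112], [0.486, -0.098], [0.504, 0.179]]
block [0.5632 0.1058] edges [0.048 0.085 0.05  0.085] ydir yaw deg -3.9 [[0.59, 0.148], [0.585, 0.063], [0.535, 0.063], [0.542, 0.148]]
box [ 0.55   -0.0357] edges [0.058 0.089 0.057 0.09 ] ydir yaw deg -3.4 [[0.582, 0.007], [0.576, -0.082], [0.519, -0.078], [0.524, 0.011]]
tape [0.5644 0.0337] edges [0.074 0.037 0.073 0.034] ydir yaw deg -1.2 [[0.602, 0.051], [0.6, 0.014], [0.528, 0.018], [0.528, 0.052]]
{'mtx': array([[269.7571201 ,   0.        , 259.65984285],
       [  0.        , 269.7571201 , 191.03886974],
       [  0.        ,   0.        ,   1.        ]]), 'dist_coeffs': array([-0.03773768,  0.        ,  0.        ,  0.        ,  0.        ]), 'mount': array([[-1.02329384e-03, -9.61691628e-01, -2.74131657e-01,
         6.83752960e-02],
       [ 9.99999122e-01, -7.53153740e-04, -1.09068503e-03,
         3.03793510e-04],
       [ 8.42439380e-04, -2.74132533e-01,  9.61691554e-01,
        -1.42769966e-01],
       [ 0.00000000e+00,  0.00000000e+00,  0.00000000e+00,
         1.00000000e+00]])}
```

>>> {"op": "play_rows", "data": {"plan": [[[1, 3.9, -4.7, 0, -7.8], [1, 3.9, -4.7, 0, -7.8], [1, 3.9, -4.7, 0, -7.8], [1, 3.9, -4.7, 0, -7.8], [1, 3.9, -4.7, 0, -7.8]]], "newtons": 40}}

```text
time: 0.72
eef_pos: [0.3982, 0.2205, 0.2311]
eef_rot: [0.523, 0.852, -0.0, -0.0]
force: [1.3, -0.2, 0.6]
finger_gap: 0.0854
grasp_force: 0.0
```

>>> {"op": "play_rows", "data": {"plan": [[[1, 3.9, -4.7, 0, -7.8], [1, 3.9, -4.7, 0, -7.8], [1, 3.9, -4.7, 0, -7.8], [1, 3.9, -4.7, 0, -7.8], [1, 0, 0, 0, 0]]]}}

```text
time: 1.35
eef_pos: [0.5551, 0.0306, 0.2298]
eef_rot: [0.734, 0.679, -0.001, -0.0]
force: [-0.1, 0.3, 0.1]
finger_gap: 0.0852
grasp_force: 0.0
```

Run:
```python
from h import *
C=cam('wrist'); im=eyes.snapshot('wrist'); cv2.imwrite('pics/w1.png',im[:,:,::-1])
o=sensors.get_obs(); print(o['eef_pos'],o['eef_rot'],o['time'],o['joints']); np.savez('w1.npz',R=C[2],t=C[3])
```

```text
[0.55371675 0.03240365 0.22996744] [ 0.73293711  0.68029539 -0.00081792 -0.00084695] 1.4 [5.83083336e-02 3.52325300e-01 1.55146551e-01 1.37595741e+00
 2.65462267e-04 1.70356824e+00]
```

View pics/w1.png

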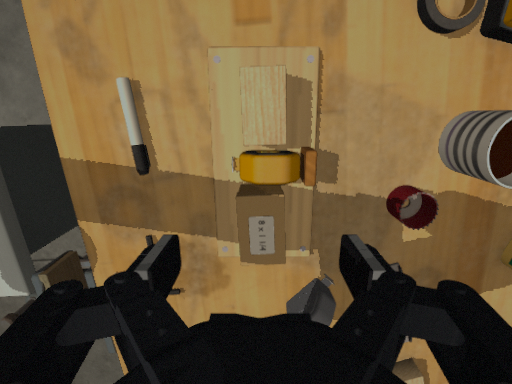

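Run:
```python
from h import *
C=cam('wrist')
for n,p,z in(('board',[[208,47],[319,47],[313,255],[218,255]],.009),('boardfar2',[[208,47],[319,47]],.009),
 ('block',[[240,67],[286,66],[286,145],[241.5,145]],.059),('box',[[237,195],[285,195],[286,263],[240,262]],.072),('tape',[[239,151],[299,151],[299,184],[239,184]],.06)):
    q=ray(C,p,z)[:,:2]; print(n,q.mean(0).round(4),q.round(3).tolist())
print(sensors.get_obs()['eef_pos'],R.from_quat(sensors.get_obs()['eef_rot']).as_matrix()[:,1])
```

```text
board [0.5615 0.0392] [[0.502, 0.186], [0.638, 0.176], [0.624, -0.108], [0.481, -0.098]]
boardfar2 [0.5702 0.1813] [[0.502, 0.186], [0.638, 0.176]]
block [0.5643 0.1089] [[0.542, 0.152], [0.592, 0.15], [0.587, 0.065], [0.536, 0.069]]
box [ 0.5523 -0.0334] [[0.526, 0.013], [0.582, 0.009], [0.579, -0.081], [0.521, -0.075]]
tape [0.566 0.04 ] [[0.533, 0.062], [0.602, 0.057], [0.6, 0.018], [0.529, 0.023]]
[0.55371675 0.03240365 0.22996744] [ 0.99722608 -0.07439494 -0.00235438]
```

>>> {"op": "play_rows", "data": {"plan": [[[1, 0.5, 3.7, -2, 0.3], [1, 0.6, 3.7, -2, 0], [1, 0, 0, -5.5, 0], [1, 0, 0, -5.5, 0], [1, 0, 0, -5.5, 0]]]}}

```text
time: 2.02
eef_pos: [0.5632, 0.1099, 0.0251]
eef_rot: [0.729, 0.685, 0.0, -0.0]
force: [0.5, -0.1, -0.4]
finger_gap: 0.0849
grasp_force: 0.0
```

>>> {"op": "play_rows", "data": {"plan": [[[1, 0, 0, -0.3, 0], [0, 0, 0, 0, 0], [0, 0, 0, 0, 0], [0, 0, 0, 0, 0], [0, 0, 0, 0, 0]]]}}

```text
time: 2.65
eef_pos: [0.5669, 0.1089, 0.0265]
eef_rot: [0.73, 0.683, 0.003, 0.001]
force: [0.0, 0.3, 6.1]
finger_gap: 0.0496
grasp_force: 42.8
```

>>> {"op": "play_rows", "data": {"plan": [[[0, 0, 0, 3, 0], [0, 0, 0, 6, 0], [0, 0.2, 3, 3, 0], [0, 0.3, 6, 0, 0], [0, 0.3, 6, 0, 0]]]}}

```text
time: 3.28
eef_pos: [0.5734, 0.2593, 0.1456]
eef_rot: [0.731, 0.683, 0.002, 0.001]
force: [0.6, 0.3, -2.1]
finger_gap: 0.0495
grasp_force: 42.2
```

>>> {"op": "play_rows", "data": {"plan": [[[0, 0.3, 6, 0, 0], [0, 0.3, 3.2, -2, 0], [0, 0, 0, -5, 0], [0, 0, 0, -4, 0], [0, 0, 0, 0, 0]]]}}

```text
time: 3.9
eef_pos: [0.5753, 0.3483, 0.0295]
eef_rot: [0.73, 0.683, -0.004, -0.001]
force: [-0.1, -0.4, -2.3]
finger_gap: 0.0492
grasp_force: 42.1
```

>>> {"op": "play_rows", "data": {"plan": [[[0, 0, 0, -0.5, 0], [0, 0, 0, -0.4, 0], [0, 0, 0, 0, 0]]]}}

```text
time: 4.28
eef_pos: [0.5792, 0.3505, 0.0258]
eef_rot: [0.73, 0.683, 0.001, 0.0]
force: [-0.9, -0.1, -2.2]
finger_gap: 0.0494
grasp_force: 42.1
```

>>> {"op": "play_rows", "data": {"plan": [[[0, 0, 0, -0.3, 0], [0, 0, 0, -0.2, 0], [0, 0, 0, 0, 0]]]}}

```text
time: 4.65
eef_pos: [0.5788, 0.3504, 0.0207]
eef_rot: [0.73, 0.683, 0.001, 0.0]
force: [-2.0, -1.6, 4.1]
finger_gap: 0.0493
grasp_force: 42.7
```

>>> {"op": "play_rows", "data": {"plan": [[[1, 0, 0, 0, 0], [1, 0, 0, 0, 0], [1, 0, 0, 0, 0], [1, 0, 0, 6, 0], [1, 0, 0, 6, 0]]]}}

```text
time: 5.28
eef_pos: [0.5777, 0.3498, 0.1392]
eef_rot: [0.73, 0.683, -0.001, -0.0]
force: [2.0, -0.0, 0.2]
finger_gap: 0.085
grasp_force: 0.0
```

>>> {"op": "play_rows", "data": {"plan": [[[1, -0.4, -5.5, 0, 0], [1, -0.4, -5.5, 0, 0], [1, -0.4, -5.5, 0, 0], [1, -0.4, -5.5, 0, 0], [1, -0.4, -5.5, 0, 0]]]}}

```text
time: 5.9
eef_pos: [0.5582, 0.0735, 0.1394]
eef_rot: [0.73, 0.683, 0.0, 0.0]
force: [0.7, -0.3, 0.1]
finger_gap: 0.0853
grasp_force: 0.0
```

>>> {"op": "play_rows", "data": {"plan": [[[1, -0.4, -5.5, 0, 0], [1, -0.4, -5.5, 0, 0], [1, 0, 0, 0, 0]]]}}

```text
time: 6.28
eef_pos: [0.55, -0.0385, 0.1394]
eef_rot: [0.732, 0.681, -0.0, 0.0]
force: [-0.3, 0.1, 0.3]
finger_gap: 0.0857
grasp_force: 0.0
```

Run:
```python
from h import *
im=eyes.snapshot('wrist'); a=cv2.resize(im,(400,300)); b=cv2.resize(eyes.snapshot('top'),(400,300))
cv2.imwrite('pics/c2.png',np.hstack([a,b])[:,:,::-1]); print(sensors.get_obs()['eef_pos'])
```

```text
[ 0.55040405 -0.03522181  0.13932182]
```

View pics/c2.png

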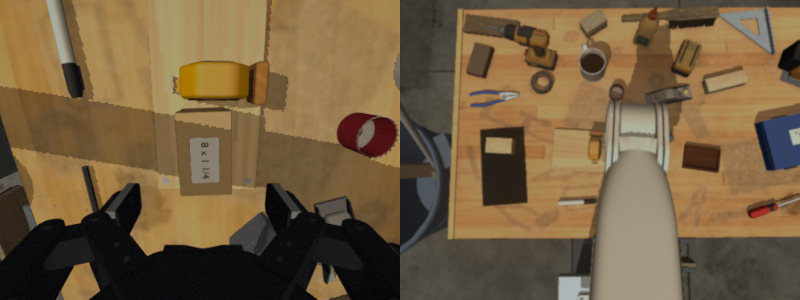

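>>> {"op": "play_rows", "data": {"plan": [[[1, 0, 0, -5.5, 0], [1, 0, 0, -5.3, 0], [1, 0, 0, 0, 0], [0, 0, 0, 0, 0], [0, 0, 0, 0, 0]]], "newtons": 55}}

```text
time: 7.0
eef_pos: [0.553, -0.0344, 0.0344]
eef_rot: [0.73, 0.684, 0.002, 0.002]
force: [1.3, -1.1, -4.2]
finger_gap: 0.0565
grasp_force: 59.7
```

>>> {"op": "play_rows", "data": {"plan": [[[0, 0, 0, 0, 0], [0, 0, 0, 0, 0], [0, 0, 0, 3, 0], [0, 0, 0, 6, 0], [0, 0, 0, 4, 0]]]}}

```text
time: 7.62
eef_pos: [0.5507, -0.035, 0.1639]
eef_rot: [0.73, 0.683, 0.001, 0.001]
force: [1.7, -0.7, -5.1]
finger_gap: 0.0564
grasp_force: 61.1
```

>>> {"op": "play_rows", "data": {"plan": [[[0, -1.5, 5.4, 0, 0], [0, -1.5, 5.4, 0, 0], [0, -1.5, 5.4, 0, 0], [0, -1.5, 5.4, 0, 0], [0, -1.5, 5.4, 0, 0]]]}}

```text
time: 8.25
eef_pos: [0.4743, 0.2364, 0.1613]
eef_rot: [0.73, 0.683, -0.0, 0.0]
force: [1.8, 0.6, -4.7]
finger_gap: 0.0564
grasp_force: 60.8
```

>>> {"op": "play_rows", "data": {"plan": [[[0, -1.5, 5.4, 0, 0], [0, -1.3, 5.2, -2, 0], [0, 0, 0, -5.5, 0], [0, 0, 0, -4.5, 0], [0, 0, 0, 0, 0]]]}}

```text
time: 8.88
eef_pos: [0.4434, 0.3383, 0.0372]
eef_rot: [0.73, 0.684, -0.006, -0.001]
force: [-0.5, -0.8, -4.7]
finger_gap: 0.0565
grasp_force: 61.1
```

>>> {"op": "play_rows", "data": {"plan": [[[0, 0, 0, -0.5, 0], [0, 0, 0, 0, 0]]]}}

```text
time: 9.12
eef_pos: [0.449, 0.342, 0.0384]
eef_rot: [0.73, 0.683, 0.002, 0.0]
force: [-0.2, -1.3, -4.6]
finger_gap: 0.0563
grasp_force: 61.3
```

>>> {"op": "play_rows", "data": {"plan": [[[0, 0, 0, -0.5, 0], [0, 0, 0, -0.3, 0], [0, 0, 0, 0, 0]]]}}

```text
time: 9.5
eef_pos: [0.4475, 0.3412, 0.0284]
eef_rot: [0.73, 0.683, 0.0, 0.0]
force: [0.5, -0.2, -4.7]
finger_gap: 0.0564
grasp_force: 61.5
```

>>> {"op": "play_rows", "data": {"plan": [[[0, 0, 0, -0.2, 0], [0, 0, 0, -0.1, 0], [0, 0, 0, 0, 0]]]}}

```text
time: 9.88
eef_pos: [0.4475, 0.3413, 0.0283]
eef_rot: [0.73, 0.683, 0.001, 0.0]
force: [-5.7, -4.2, 13.4]
finger_gap: 0.0565
grasp_force: 63.1
```

>>> {"op": "play_rows", "data": {"plan": [[[1, 0, 0, 0.2, 0], [1, 0, 0, 0, 0], [1, 0, 0, 0, 0], [1, 0, 0, 6, 0], [1, 0, 0, 6, 0]]]}}

```text
time: 10.5
eef_pos: [0.4468, 0.3408, 0.1474]
eef_rot: [0.73, 0.683, -0.001, -0.0]
force: [1.5, 0.7, 0.5]
finger_gap: 0.0851
grasp_force: 0.0
```

>>> {"op": "play_rows", "data": {"plan": [[[1, 1.2, -3.1, 0.5, 10], [1, 1.2, -3.4, 0.5, 10], [1, 1.2, -3.4, 0, 10], [1, 1.2, -3.4, 0, 10], [1, 1.2, -3.4, 0, 10]]]}}

```text
time: 11.12
eef_pos: [0.5078, 0.1731, 0.1571]
eef_rot: [0.37, 0.929, -0.0, -0.0]
force: [0.3, 0.5, -0.7]
finger_gap: 0.0855
grasp_force: 0.0
```

>>> {"op": "play_rows", "data": {"plan": [[[1, 1.3, -3.4, 0, 10], [1, 1.3, -3.4, 0, 10], [1, 1.3, -3.4, 0, 10], [1, 1.4, -3.6, 0, 10], [1, 0, 0, 0, 0]]]}}

```text
time: 11.75
eef_pos: [0.5612, 0.0338, 0.1569]
eef_rot: [0.035, 0.999, -0.0, 0.0]
force: [-0.0, 0.7, -0.6]
finger_gap: 0.0851
grasp_force: 0.0
```

Run:
```python
from h import *
C=cam('wrist'); im=eyes.snapshot('wrist'); cv2.imwrite('pics/w3.png',im[:,:,::-1])
o=sensors.get_obs(); print(o['eef_pos'],R.from_quat(o['eef_rot']).as_matrix()[:,1],o['joints'])
h=cv2.cvtColor(im,cv2.COLOR_RGB2HSV); m=cv2.inRange(h,(17,150,90),(32,255,255))
n,l,s,c=cv2.connectedComponentsWithStats(m)
for i in np.argsort(-s[1:,4])[:3]+1:
    ys,xs=np.where(l==i); r=cv2.minAreaRect(np.c_[xs,ys].astype(np.float32)); b=cv2.boxPoints(r); print(s[i],b.round().tolist(),ray(C,b,.07)[:,:2].round(3).tolist())
```

```text
[0.56060642 0.03512397 0.15684475] [6.95111456e-02 9.97581150e-01 2.22769447e-04] [6.24082268e-02 4.03361084e-01 3.71951251e-02 1.20521721e+00
 3.02624894e-04 1.31975315e-01]
[ 246  144   39   87 2892] [[246.0, 144.0], [283.0, 143.0], [285.0, 230.0], [247.0, 230.0]] [[0.516, 0.025], [0.518, 0.056], [0.597, 0.054], [0.595, 0.02]]
[ 411  136   62   74 2790] [[408.0, 205.0], [413.0, 132.0], [472.0, 136.0], [467.0, 209.0]] [[0.581, 0.167], [0.516, 0.166], [0.522, 0.219], [0.589, 0.224]]
[  60   10   88   57 2689] [[59.0, 20.0], [147.0, 10.0], [153.0, 60.0], [65.0, 70.0]] [[0.409, -0.112], [0.409, -0.042], [0.445, -0.043], [0.446, -0.116]]
```

View pics/w3.png

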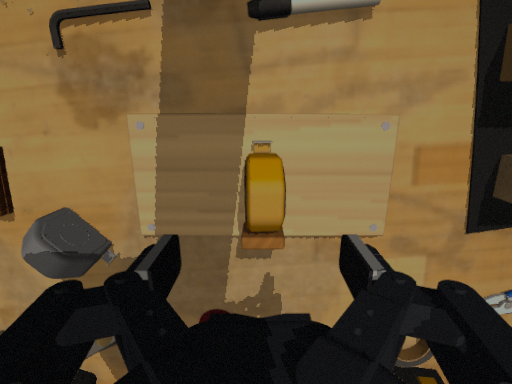

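>>> {"op": "play_rows", "data": {"plan": [[[1, 0, 0.3, -5.5, 0], [1, 0, 0, -5, 0], [1, 0, 0, -2, 0], [1, 0, 0, 0, 0], [0, 0, 0, 0, 0]]]}}

```text
time: 12.42
eef_pos: [0.5612, 0.04, 0.0334]
eef_rot: [0.033, 0.999, 0.0, 0.001]
force: [-0.1, -0.5, 0.8]
finger_gap: 0.0702
grasp_force: 0.0
```

>>> {"op": "play_rows", "data": {"plan": [[[0, 0, 0, 0, 0], [0, 0, 0, 0, 0], [0, 0, 0, 0, 0]]]}}

```text
time: 12.8
eef_pos: [0.5614, 0.0389, 0.0338]
eef_rot: [0.033, 0.999, -0.0, 0.001]
force: [-1.2, -0.4, 6.3]
finger_gap: 0.0333
grasp_force: 54.7
```

>>> {"op": "play_rows", "data": {"plan": [[[0, 0, 0, 3, 0], [0, 0, 0, 6, 0], [0, 0, 0, 4, 0], [0, -0.3, -4, 0, -10.3], [0, -0.3, -4, 0, -10.3]]]}}

```text
time: 13.42
eef_pos: [0.5542, -0.0411, 0.1626]
eef_rot: [0.213, 0.977, 0.0, 0.0]
force: [-0.5, 0.0, -3.2]
finger_gap: 0.0333
grasp_force: 55.1
```

>>> {"op": "play_rows", "data": {"plan": [[[0, -0.3, -4, 0, -10.3], [0, -0.3, -4, 0, -10.3], [0, -0.3, -4, 0, -10.3], [0, -0.3, -4, 0, -10.3], [0, -0.3, -4, 0, -10.3]]]}}

```text
time: 14.05
eef_pos: [0.5386, -0.2417, 0.1614]
eef_rot: [0.617, 0.787, 0.0, -0.001]
force: [0.7, 1.0, -3.0]
finger_gap: 0.0331
grasp_force: 55.0
```

>>> {"op": "play_rows", "data": {"plan": [[[0, -0.3, -4, 0, -10.4], [0, -0.4, -4.2, 0, -10.4], [0, 0, 0, 0, 0], [0, 0, 0, 0, 0]]]}}

```text
time: 14.55
eef_pos: [0.5318, -0.3222, 0.1613]
eef_rot: [0.747, 0.665, 0.0, -0.001]
force: [-0.2, -0.5, -2.8]
finger_gap: 0.0334
grasp_force: 55.1
```

Run:
```python
from h import *
C=cam('wrist'); a=eyes.snapshot('wrist'); o=sensors.get_obs(); print(o['eef_pos'],R.from_quat(o['eef_rot']).as_matrix()[:,1],o['finger_gap'],o['joints'],o['time'])
b=eyes.snapshot('top')
cv2.imwrite('pics/c4.png',np.hstack([cv2.resize(a,(400,300)),cv2.resize(b,(400,300))])[:,:,::-1])
```

```text
[ 0.53204339 -0.32179254  0.16158689] [ 0.99334873 -0.11513538 -0.00146304] 0.033299239593713115 [-5.44275084e-01  5.19134678e-01  2.33728898e-01  1.28729548e+00
  6.47752843e-04  1.14191304e+00] 14.6
```

View pics/c4.png

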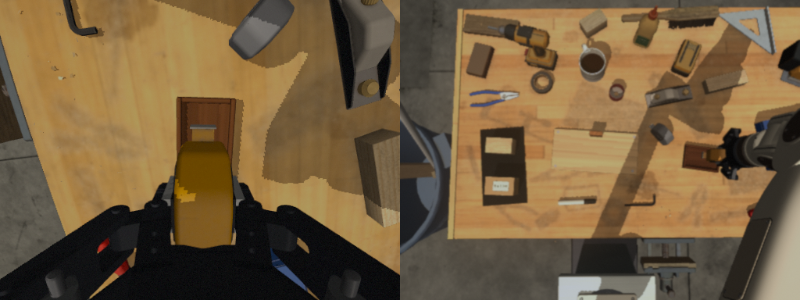

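Run:
```python
from h import *
C=cam('wrist'); q=ray(C,np.array([[178,98],[236,99]])*1.28,.018)[:,:2]; m=q.mean(0); a=np.radians(-7); print(q,m, m-.06*np.array([-np.sin(a),np.cos(a)]))
```

```text
[[ 0.50715964 -0.25988315]
 [ 0.58348348 -0.2700452 ]] [ 0.54532156 -0.26496417] [ 0.5380094  -0.32451694]
```

>>> {"op": "play_rows", "data": {"plan": [[[0, 0.3, -0.2, -3, 0], [0, 0, 0, -5, 0], [0, 0, 0, -3, 0], [0, 0, 0, -1.3, 0], [0, 0, 0, 0, 0]]]}}

```text
time: 15.28
eef_pos: [0.5354, -0.3238, 0.0389]
eef_rot: [0.747, 0.665, -0.0, -0.001]
force: [-0.4, 0.5, -2.9]
finger_gap: 0.0327
grasp_force: 55.2
```

>>> {"op": "play_rows", "data": {"plan": [[[0, 0, 0, -0.3, 0], [0, 0, 0, -0.2, 0], [0, 0, 0, 0, 0]]]}}

```text
time: 15.65
eef_pos: [0.5357, -0.3251, 0.035]
eef_rot: [0.747, 0.665, 0.0, 0.001]
force: [-0.5, -1.1, -2.6]
finger_gap: 0.0332
grasp_force: 55.2
```

>>> {"op": "play_rows", "data": {"plan": [[[0, 0, 0, -0.3, 0], [0, 0, 0, -0.1, 0], [0, 0, 0, 0, 0]]]}}

```text
time: 16.02
eef_pos: [0.5359, -0.3251, 0.0319]
eef_rot: [0.747, 0.665, 0.0, 0.001]
force: [-1.4, 2.0, 4.5]
finger_gap: 0.0332
grasp_force: 56.7
```

>>> {"op": "play_rows", "data": {"plan": [[[1, 0, 0, 0, 0], [1, 0, 0, 0, 0], [1, 0, 0, 0, 0], [1, 0, 0, 6, 0], [1, 0, 0, 6, 0]]]}}

```text
time: 16.65
eef_pos: [0.5348, -0.3244, 0.1504]
eef_rot: [0.747, 0.665, -0.0, -0.001]
force: [-0.0, -1.2, -0.6]
finger_gap: 0.0854
grasp_force: 0.0
```

Run:
```python
from h import *
a=eyes.snapshot('wrist'); o=sensors.get_obs(); print(o['eef_pos'],R.from_quat(o['eef_rot']).as_matrix()[:,1])
b=eyes.snapshot('side')
cv2.imwrite('pics/c5.png',np.hstack([cv2.resize(a,(400,300)),cv2.resize(b,(400,300))])[:,:,::-1])
```

```text
[ 0.53904431 -0.32702689  0.16127184] [ 0.99313183 -0.11633101  0.01250028]
```

View pics/c5.png

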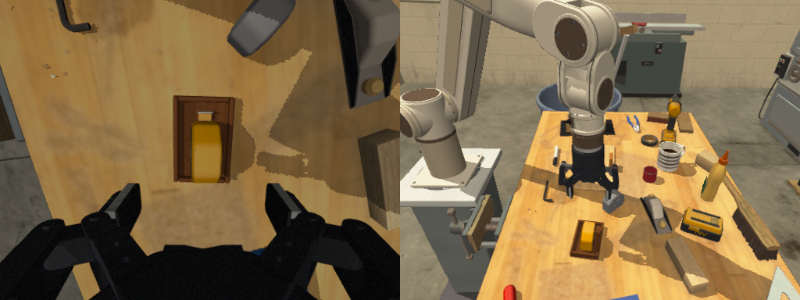

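>>> {"op": "play_rows", "data": {"plan": [[[1, -0.7, 5.5, 0, 0.5], [1, -0.7, 5.5, 0, 0.5], [1, -0.7, 5.5, 0, 0.5], [1, -0.7, 5.5, 0, 0.5], [1, -0.7, 5.5, 0, 0.5]]]}}

```text
time: 17.38
eef_pos: [0.5, -0.0482, 0.15]
eef_rot: [0.732, 0.681, 0.0, 0.0]
force: [0.8, 0.2, 0.9]
finger_gap: 0.0855
grasp_force: 0.0
```

>>> {"op": "play_rows", "data": {"plan": [[[1, -0.7, 5.5, 0, 0.4], [1, -0.7, 5.5, 0, 0], [1, -0.7, 5.5, 0, 0], [1, -0.7, 5.5, 0, 0], [1, -0.7, 5.5, 0, 0]]]}}

```text
time: 18.0
eef_pos: [0.465, 0.2269, 0.1501]
eef_rot: [0.73, 0.683, 0.0, 0.0]
force: [0.4, -0.1, -0.6]
finger_gap: 0.0853
grasp_force: 0.0
```

>>> {"op": "play_rows", "data": {"plan": [[[1, -0.8, 5.5, 0, 0], [1, -0.9, 5.5, 0, 0], [1, 0, 0, 0, 0], [1, 0, 0, 0, 0]]]}}

```text
time: 18.5
eef_pos: [0.448, 0.3348, 0.1497]
eef_rot: [0.73, 0.684, -0.001, 0.0]
force: [1.0, -0.6, -0.3]
finger_gap: 0.0856
grasp_force: 0.0
```

Run:
```python
from h import *
o=sensors.get_obs(); print(o['eef_pos'],R.from_quat(o['eef_rot']).as_matrix()[:,1])
C=cam('wrist'); cv2.imwrite('pics/w6.png',eyes.snapshot('wrist')[:,:,::-1])
```

```text
[0.44799324 0.33479057 0.1496802 ] [ 9.97862472e-01 -6.53447998e-02 -7.37218322e-04]
```

View pics/w6.png

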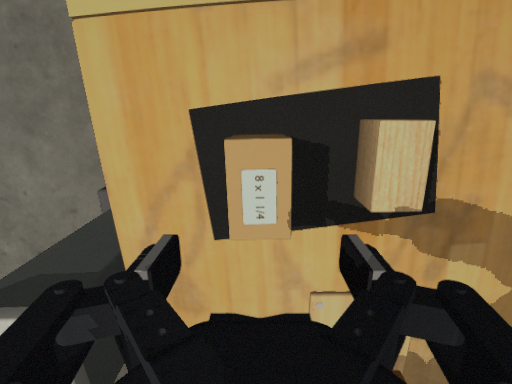

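>>> {"op": "play_rows", "data": {"plan": [[[1, 0, 0.6, -5, 0], [1, 0, 0, -5, 0], [1, 0, 0, -2.1, 0], [1, 0, 0, 0, 0], [0, 0, 0, 0, 0]]]}}

```text
time: 19.18
eef_pos: [0.4497, 0.3408, 0.0306]
eef_rot: [0.731, 0.683, 0.001, 0.0]
force: [-0.7, 0.5, -0.6]
finger_gap: 0.0694
grasp_force: 0.0
```

>>> {"op": "play_rows", "data": {"plan": [[[0, 0, 0, 0, 0], [0, 0, 0, 0, 0], [0, 0, 0, 0, 0]]]}}

```text
time: 19.55
eef_pos: [0.4496, 0.3418, 0.0314]
eef_rot: [0.73, 0.683, 0.002, 0.0]
force: [-0.3, -1.6, 6.0]
finger_gap: 0.0566
grasp_force: 61.6
```

>>> {"op": "play_rows", "data": {"plan": [[[0, 0, 0, 3, 0], [0, 0, 0, 6, 0], [0, 0, 0, 4, 0], [0, 1.4, -5.4, 0, 0], [0, 1.4, -5.4, 0, 0]]]}}

```text
time: 20.18
eef_pos: [0.4763, 0.2325, 0.1595]
eef_rot: [0.729, 0.684, 0.0, 0.0]
force: [1.5, -0.0, -5.6]
finger_gap: 0.0565
grasp_force: 61.1
```

>>> {"op": "play_rows", "data": {"plan": [[[0, 1.4, -5.4, 0, 0], [0, 1.4, -5.4, 0, 0], [0, 1.4, -5.4, 0, 0], [0, 1.4, -5.4, 0, 0], [0, 1.7, -5.3, 0, 0]]]}}

```text
time: 20.8
eef_pos: [0.5488, -0.0375, 0.1587]
eef_rot: [0.73, 0.683, -0.0, -0.001]
force: [1.0, 1.2, -4.1]
finger_gap: 0.0562
grasp_force: 61.1
```

>>> {"op": "play_rows", "data": {"plan": [[[0, 0, 0, -5, 0], [0, 0, 0, -5, 0], [0, 0, 0, -1.5, 0], [0, 0, 0, 0, 0], [0, 0, 0, 0, 0]]]}}

```text
time: 21.42
eef_pos: [0.5514, -0.0356, 0.0464]
eef_rot: [0.73, 0.684, 0.001, 0.002]
force: [0.7, 0.1, -4.1]
finger_gap: 0.0562
grasp_force: 61.1
```

>>> {"op": "play_rows", "data": {"plan": [[[0, 0, 0, -0.4, 0], [0, 0, 0, -0.3, 0], [0, 0, 0, -0.2, 0], [0, 0, 0, 0, 0]]]}}

```text
time: 21.92
eef_pos: [0.55, -0.0358, 0.0373]
eef_rot: [0.73, 0.683, 0.001, 0.001]
force: [-2.7, 0.1, 6.4]
finger_gap: 0.0562
grasp_force: 62.7
```

>>> {"op": "play_rows", "data": {"plan": [[[1, 0, 0, 0, 0], [1, 0, 0, 0, 0], [1, 0, 0, 0, 0], [1, 0, 0, 6, 0], [1, 0, 0, 6, 0]]]}}

```text
time: 22.55
eef_pos: [0.5487, -0.0358, 0.1557]
eef_rot: [0.73, 0.683, -0.001, -0.001]
force: [1.5, 0.1, 0.3]
finger_gap: 0.0852
grasp_force: 0.0
```

>>> {"op": "play_rows", "data": {"plan": [[[1, 0.4, 5.5, 0, 0], [1, 0.4, 5.5, 0, 0], [1, 0.4, 5.5, 0, 0], [1, 0.4, 5.5, 0, 0], [1, 0.4, 5.5, 0, 0]]]}}

```text
time: 23.18
eef_pos: [0.5695, 0.2409, 0.1552]
eef_rot: [0.73, 0.683, 0.0, 0.0]
force: [1.3, -1.0, 0.2]
finger_gap: 0.0856
grasp_force: 0.0
```

>>> {"op": "play_rows", "data": {"plan": [[[1, 0.4, 5.5, 0, 0], [1, 0.4, 5.6, 0, 0], [1, 0, 0, -4, 0], [1, 0, 0, 0, 0], [1, 0, 0, 0, 0]]]}}

```text
time: 23.8
eef_pos: [0.5776, 0.3496, 0.1158]
eef_rot: [0.73, 0.683, -0.0, 0.0]
force: [-0.9, -0.3, 0.3]
finger_gap: 0.0857
grasp_force: 0.0
```

Down from 0.116 to about 0.021 and grip.

>>> {"op": "play_rows", "data": {"plan": [[[1, 0.1, 0.1, -5, 0], [1, 0, 0, -4.4, 0], [1, 0, 0, 0, 0], [0, 0, 0, 0, 0], [0, 0, 0, 0, 0]]], "newtons": 40}}

```text
time: 24.42
eef_pos: [0.5805, 0.3522, 0.0249]
eef_rot: [0.73, 0.683, 0.003, 0.001]
force: [1.0, -1.1, -0.1]
finger_gap: 0.0519
grasp_force: 0.2
```

>>> {"op": "play_rows", "data": {"plan": [[[0, 0, 0, 0, 0], [0, 0, 0, 0, 0], [0, 0, 0, 0, 0]]]}}

```text
time: 24.8
eef_pos: [0.5806, 0.3523, 0.025]
eef_rot: [0.73, 0.683, 0.003, 0.001]
force: [1.7, 0.1, 6.1]
finger_gap: 0.0493
grasp_force: 43.4
```

>>> {"op": "play_rows", "data": {"plan": [[[0, 0, 0, 3, 0], [0, 0, 0, 6, 0], [0, -0.3, -5, 3, 0], [0, -0.3, -5, 0, 0], [0, -0.3, -5, 0, 0]]]}}

```text
time: 25.42
eef_pos: [0.5698, 0.2002, 0.1431]
eef_rot: [0.73, 0.684, 0.001, 0.001]
force: [0.5, -0.1, -1.9]
finger_gap: 0.0495
grasp_force: 42.6
```

>>> {"op": "play_rows", "data": {"plan": [[[0, -0.3, -5, 0, 0], [0, -0.3, -4.2, 0, 0], [0, 0, 0, -5, 0], [0, 0, 0, -5, 0], [0, 0, 0, 0, 0]]]}}

```text
time: 26.05
eef_pos: [0.5595, 0.1082, 0.0381]
eef_rot: [0.73, 0.683, -0.004, -0.002]
force: [-0.5, -0.4, -0.6]
finger_gap: 0.0497
grasp_force: 42.5
```

>>> {"op": "play_rows", "data": {"plan": [[[0, 0, 0, 0, 0], [0, 0, 0, 0, 0]]]}}

```text
time: 26.3
eef_pos: [0.5657, 0.1099, 0.0442]
eef_rot: [0.73, 0.684, 0.002, 0.001]
force: [-0.6, 0.6, -1.6]
finger_gap: 0.0495
grasp_force: 42.5
```

Lower 13 mm to about 0.031.

>>> {"op": "play_rows", "data": {"plan": [[[0, 0, 0, -0.5, 0], [0, 0, 0, -0.5, 0], [0, 0, 0, -0.3, 0], [0, 0, 0, 0, 0], [0, 0, 0, 0, 0]]]}}

```text
time: 26.92
eef_pos: [0.5636, 0.1093, 0.0308]
eef_rot: [0.73, 0.683, 0.001, 0.0]
force: [-4.5, -0.8, 13.8]
finger_gap: 0.0491
grasp_force: 44.5
```

>>> {"op": "play_rows", "data": {"plan": [[[1, 0, 0, 0.1, 0], [1, 0, 0, 0, 0], [1, 0, 0, 0, 0], [1, 0, 0, 6, 0], [1, 0, 0, 6, 0]]]}}

```text
time: 27.55
eef_pos: [0.5626, 0.109, 0.1493]
eef_rot: [0.73, 0.683, -0.001, -0.001]
force: [0.9, 0.2, 0.8]
finger_gap: 0.0854
grasp_force: 0.0
```

>>> {"op": "play_rows", "data": {"plan": [[[1, -0.5, -3.8, 4, 0], [1, -0.5, -3.8, 3.6, 0], [1, 0, 0, 0, 0], [1, 0, 0, 0, 0], [1, 0, 0, 0, 0]]]}}

```text
time: 28.18
eef_pos: [0.5526, 0.034, 0.2235]
eef_rot: [0.73, 0.684, -0.001, -0.001]
force: [-0.1, 0.1, -0.0]
finger_gap: 0.0856
grasp_force: 0.0
```

Run:
```python
from h import *
C=cam('wrist'); cv2.imwrite('pics/w7.png',eyes.snapshot('wrist')[:,:,::-1]); cv2.imwrite('pics/top7.png',eyes.snapshot('top')[:,:,::-1])
o=sensors.get_obs(); print(o['eef_pos'],o['eef_rot'])
```

```text
[0.55275554 0.03403656 0.22372457] [ 0.72956971  0.68390486 -0.00109882 -0.00098283]
```

View pics/w7.png

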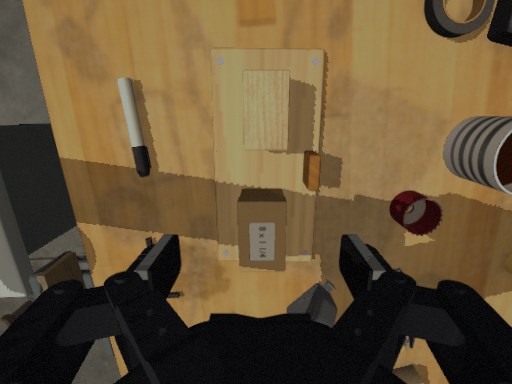

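Block top corners are about (243,71),(289,71),(289,150),(245,150); box top (238,200),(286,200),(286,270),(239,268); both upright, relative to the board as before.

Run:
```python
from h import *
C=cam('wrist')
for n,p,z in(('block',[[243,71],[289,71],[289,150],[245,150]],.059),('box',[[238,200],[286,200],[286,270],[239,268]],.072),('bd',[[212,48],[324,49]],.009)):
    q=ray(C,p,z)[:,:2]; print(n,q.mean(0).round(4),q.round(3).tolist())
a=cv2.imread('pics/top7.png'); cv2.imwrite('pics/t8.png',cv2.resize(a[100:300,90:430],None,fx=2.2,fy=2.2))
```

```text
block [0.5655 0.1052] [[0.543, 0.149], [0.592, 0.145], [0.589, 0.062], [0.539, 0.065]]
box [ 0.5518 -0.0366] [[0.527, 0.01], [0.582, 0.007], [0.578, -0.085], [0.52, -0.078]]
bd [0.5729 0.1797] [[0.505, 0.185], [0.64, 0.175]]
```

View pics/t8.png

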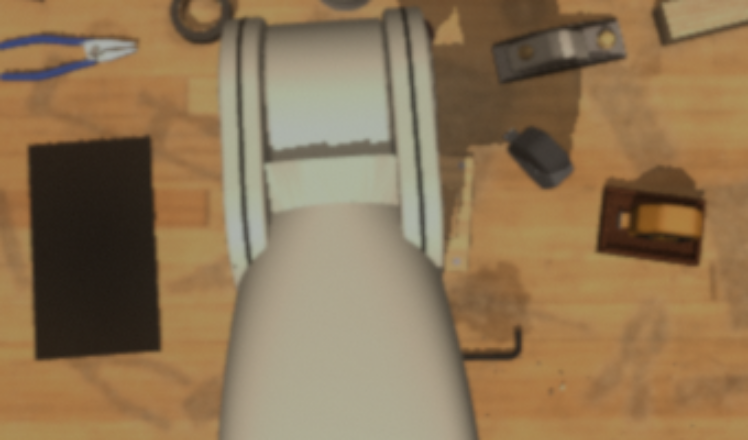

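The block and box are within about 4 mm of their starting places. The tape measure is upright in the tray at crop (665,222), and the gripper is clear.

```bash
python3 -c "
from cell import close_job
print(close_job())"
```

```text
the job is handed in; nothing more can be done
None
```

The job is handed in: the tape measure stands upright in the tray, the screw box and wood block are back upright on the board about 4 mm or less from where they started, and I saw no sign that the bystanders had moved.

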